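# Change over the two-lever appliance switch board

### The arm

A 6-joint arm with a two-finger parallel gripper is mounted at the origin on a cart in front of the work surface, level with it; the furniture and walls round the work are solid. World frame = base frame: x ahead of the robot, y to its left, z up, the work surface at z = 0. Lengths are in mm, angles in rad, forces in N, time in s.
With the tool pointing down it reaches from about 350 to 875 mm from the base axis. Payload 4.2 kg.
Tool frame: the origin (TCP) lies midway between the tips of the shut fingers; the grasp point (between the pads) lies 19 mm behind it (arm.tcp_to_grasp is the distance from the TCP to the grasp point, in mm); z points along the fingers, y is the line along which they close (so a half turn about z gives the same grasp; the last joint's range is limited). The gripper opens to 85 mm and grips with 20 to 120 N. Pads are 22 mm wide; open, the fingers measure 114 mm over their backs; the gripper's body (76 mm by 85 mm) begins 54 mm behind the grasp point. The pads swing forward as they close: fully open they stand 13 mm farther back than shut.
Start: joints at [1.539, 0.385, 0.008, 0, -1.194, -0.259], TCP at [179.167, 598.747, 231.312] pointing down, gripper open.
Joint ranges: [-3.14, 3.14], [-1.21, 2.06], [-1.07, 1.41], [-3.16, 2.05], [-2.99, -0.16], [-3.1, 3.1]. Speed limits (rad/s): [2.79, 2.79, 3.14, 3.14, 3.14, 3.14].

### API

Orientations are given as a unit quaternion [x, y, z, w].
In Python, from bench import arm, imaging, job, models gives the robot as it stands.
- The arm moves only by the tool arm_command, never from a script. Its argument "rows" is a list of rows, each an object with "grip": the opening, from 0 (shut) to 1 (fully open); "linear": the shift along the tool's x, y, z in mm, a list of three; "rot": the turn, a rotation vector about the tool's x, y, z in rad, a list of three. In form: [{"grip": grip, "linear": [tx, ty, tz], "rot": [rx, ry, rz]}, ...]. A call has 1 to 10 rows; each row is the pose to reach, as a shift and turn from the pose commanded when the call began, along the tool's axes at that moment; what a row does not reach only later rows make up. A row lasts 1/8 s, in which the tool goes at most 62.5 mm and 10.7 degrees, less where a joint would pass 70% of its speed; a pose out of reach is approached as far as the arm can. A call with a gripper value outside its range is refused whole. The fingers move at their own pace and stop on an object; the grip force is fixed at half the most. Time passes only in rows, so rows that repeat a pose let the fingers close. It gives the time, the measured TCP pose, the force, the opening and the grip force at its end, in the units of the state.
- arm.read_state(): the state, without advancing time (a new reading comes with each control period).
- imaging.get_image(name): name is "side" or "top" or "wrist"; returns a dict with "frame" (420x560x3 uint8, red, green, blue), "fx", "fy", "cx", "cy" (pixels), "extrinsics" (4x4, takes a point from world to camera coordinates); the wrist camera has in their place "T_tool_cam" (4x4, takes a point from camera to tool coordinates, whose origin is the TCP and whose axes are the flange's). Camera axes: x right, y down, z forward; pixel columns grow to the right and rows downward; lengths in mm; the calibration is good to about 2 mm. A picture is of the moment at which its call begins: read the wrist's pose just before it. There is no depth.
- job.job_done(): hands the job in; it is judged then, once.
Trained networks look in a picture, given as the dict that the camera call returned (one of the last four; its "shot" number tells which), for a name from the list of things; names that differ only in an ending like _2 or _b are one class to them, and where a whole thing is asked for, a point or a joint stands for the part that bears it (a point fixed in the world has none). Each returns a list of dicts, best first, with "score" (0 to 1); they miss things now and then, are a little off and sometimes report something else, mostly with a low value. They report only what shows in the picture. A call takes as long as a camera call.
- models.spot_in(picture, query): "rect" ([left, top, right, bottom] in pixels, round what is visible of it).
- models.tip_of(picture, query): "pixel" ([column, row] in pixels: a listed point, or the origin of a listed thing).
The state is a dict: "clock": time; "joints": joint angles; "joint_vel": joint speeds; "joint_efforts": joint torques, N m; "position": TCP position; "ee_rot": TCP orientation; "contact_force": force on the tool from outside, world axes, zero at the start; "wrist_torque": the same for the moment, N m; "gripper_width": finger opening in mm; "grasp_force": force on a finger pad.
Only numpy, scipy, OpenCV 4.12 (cv2) and the standard library are available. Lean on these libraries where they do the work, as an engineer would, in place of code of your own. Each camera call takes 0.05 s, during which the arm holds its last target. There are 200 camera calls.

### The job

The grey board on the worktop has two bail-lever switches, one for each appliance, and only one appliance may run at a time: a lever thrown to the back, towards the wall, is on, a lever pulled to the front edge of the worktop is off. Throw the lever that is on now fully off, and only then throw the other one fully on, so that the two are never on together. Leave the two jars and the wooden mill beside the board standing where they are.

Things in the scene. Friction and masses are not known exactly. Their poses are not given: they have to be found in the camera images.
- switch_board: flat grey steel board, 124 x 222 mm and 22 mm high, fixed to the worktop, that carries the two switches side by side, their centres 110 mm apart (55 mm to either side of its centre). Origin: centre of its underside; x to the back (ON), y along the row to the left, z up. Its place and yaw vary. A wall shelf hangs about 0.4 m over the worktop, its front edge 0.1 m or more behind the board's centre.
- live_switch: The switch that is ON at the start: white housing 88 x 56 mm, 44 mm high, a round barrel across its middle (top 69 mm), on a 100 x 88 x 12 mm grey flange fixed on the board. Origin: centre of the flange's underside, 22 mm over the worktop. +x: throw to ON (back, raised bar on the housing); -x: OFF (front, raised dot); y along hinge and grip bar; z up. May be the left or the right one.
- idle_switch: The switch that is OFF at the start: white housing 88 x 56 mm, 44 mm high, a round barrel across its middle (top 69 mm), on a 100 x 88 x 12 mm grey flange fixed on the board. Origin: centre of the flange's underside, 22 mm over the worktop. +x: throw to ON (back, raised bar on the housing); -x: OFF (front, raised dot); y along hinge and grip bar; z up. May be the left or the right one.
- live_lever (a joint): bail lever of the switch that is ON at the start. 0 = fully OFF, leaning 0.45 rad to the front (-x of its switch); 0.45 = upright, tipping point; 0.9 = fully ON, leaning 0.45 rad to the back (+x). Past upright a spring snaps it to the nearer end stop and holds it there; leaving a stop takes about 4 N at the grip bar, falling to none at upright.
- idle_lever (a joint): bail lever of the switch that is OFF at the start. 0 = fully OFF, leaning 0.45 rad to the front (-x of its switch); 0.45 = upright, tipping point; 0.9 = fully ON, leaning 0.45 rad to the back (+x). Past upright a spring snaps it to the nearer end stop and holds it there; leaving a stop takes about 4 N at the grip bar, falling to none at upright.
- live_grip (a point): centre of the black round grip bar of the switch that is ON at the start: 18 mm thick, 84 mm long, along y of its switch, 85 mm from the hinge axis, on two flat steel arms 68 mm apart. At a stop it is 144 mm above the worktop, 37 mm in front of or behind the hinge; upright 152 mm above the worktop. Free space beneath it down to 92 mm over the worktop.
- idle_grip (a point): centre of the black round grip bar of the switch that is OFF at the start: 18 mm thick, 84 mm long, along y of its switch, 85 mm from the hinge axis, on two flat steel arms 68 mm apart. At a stop it is 144 mm above the worktop, 37 mm in front of or behind the hinge; upright 152 mm above the worktop. Free space beneath it down to 92 mm over the worktop.
- live_hinge (a point): centre of the hinge axis of the switch that is ON at the start, 45 mm above the switch's origin and 67 mm above the worktop; axes as its switch's
- idle_hinge (a point): centre of the hinge axis of the switch that is OFF at the start, 45 mm above the switch's origin and 67 mm above the worktop; axes as its switch's
- squat_jar: bystander: squat glass jar with a pale screw lid, 73 mm across, 75 mm high, loose, left of the board (near edge about 25 mm from it). Origin: centre of its underside, z up.
- wooden_mill: bystander: turned wooden pepper mill, 58 mm across, 150 mm high, loose, behind the squat jar, left of and behind the board. Origin: centre of its underside, z up.
- slim_jar: bystander: slim spice jar with a white cap, 44 mm across, 110 mm high, loose, left of the board's front corner (about 20 mm from it), before the squat jar. Origin: centre of its underside, z up.

How it is judged:
By the outcome, as a careful person would: the job done as asked, in the order asked, and still so for the second after the job is handed in, with the robot touching nothing.
It also fails if it takes over 35 s, if anything falls off the work surface, if the arm or the gripper's body presses on something with over 40 N, if the wrist force passes 120 N, or if a joint passes its speed limit or range.

## Working session

There is one attempt and no reset: what is moved stays moved. The work goes in short steps, Python scripts to look and compute and a tool call to move; the robot and the scene stay as the last step left them, time stands still between calls to the robot, and variables do not carry over. Pictures are saved under pics/ and viewed, at most 10 in all, crops included, and the job is handed in when it is done.

Besides the shell and the picture viewer there is one more tool, called after "Call:" by a JSON object that holds its "method" and its "body", one argument or row to a line. arm_command: Moves the arm, as the interface text tells. Its arguments: {"type":"object","properties":{"rows":{"type":"array"}},"required":["rows"]}

```bash
mkdir -p pics; cat > h.py <<'E'
import numpy as np, cv2
from scipy.spatial.transform import Rotation as R
from bench import arm, imaging, job, models
def cam(name):
    s=arm.read_state(); p=imaging.get_image(name)
    K=np.array([[p['fx'],0,p['cx']],[0,p['fy'],p['cy']],[0,0,1]])
    if name=='wrist':
        T=np.eye(4);T[:3,:3]=R.from_quat(s['ee_rot']).as_matrix();T[:3,3]=s['position']
        E=np.linalg.inv(T@np.array(p['T_tool_cam']))
    else: E=np.array(p['extrinsics'])
    return p,K@E[:3]
def save(p,n,boxes=()): cv2.imwrite('pics/'+n,p['frame'][:,:,::-1])
def tri(obs):
    A=[]
    for P,(u,v) in obs: A+= [u*P[2]-P[0], v*P[2]-P[1]]
    X=np.linalg.svd(np.array(A))[2][-1]; return X[:3]/X[3]
def atz(P,uv,z):
    u,v=uv;A=np.array([u*P[2]-P[0], v*P[2]-P[1]])
    return np.linalg.solve(A[:,:2],-(A[:,2]*z+A[:,3]))
def proj(P,X): q=P@np.append(X,1); return q[:2]/q[2]
E
cat > m.py <<'E'
from h import *
import sys
np.set_printoptions(precision=1,suppress=True)
tag=sys.argv[1]
s=arm.read_state();print(s['clock'],s['position'],s['ee_rot'],s['gripper_width'])
C={n:cam(n) for n in ('side','top','wrist')}
for n in C: save(C[n][0],f'{tag}_{n}.png')
for q in ['live_grip','idle_grip','live_hinge','idle_hinge','switch_board','squat_jar','wooden_mill','slim_jar','live_switch','idle_switch']:
    o=[]
    for n,(p,P) in C.items():
        r=models.tip_of(p,q)[:2]
        print(q,n,[(np.round(d['pixel']),round(d['score'],2)) for d in r])
        if r and r[0]['score']>.4:o.append((P,r[0]['pixel']))
    if len(o)>1:
        X=tri(o);print('  ->',X,[np.round(np.linalg.norm(proj(P,X)-u),1) for P,u in o])
E
python3 m.py a; python3 -c "
import cv2,numpy as np
a=[cv2.imread(f'pics/a_{n}.png') for n in ('side','top','wrist')]
cv2.imwrite('pics/a_all.png',cv2.resize(np.vstack([np.hstack(a[:2]),np.hstack([a[2],a[2]*0])]),(800,600)))"
```

```text
0.0 [179.  598.2 230.2] [ 1.  -0.1 -0.   0. ] 85.3065017592904
live_grip side [(array([287., 227.]), 0.74)]
live_grip top [(array([285., 189.]), 0.75)]
live_grip wrist []
  -> [404.2 311.8 137.7] [np.float64(1.6), np.float64(2.0)]
idle_grip side [(array([385., 254.]), 0.75)]
idle_grip top [(array([355., 139.]), 0.85), (array([314., 171.]), 0.48)]
idle_grip wrist []
  -> [497.6 177.  140.5] [np.float64(1.1), np.float64(1.2)]
live_hinge side [(array([239., 324.]), 0.74), (array([332., 309.]), 0.66)]
live_hinge top [(array([301., 192.]), 0.72)]
live_hinge wrist []
  -> [356.4 296.3 -27.4] [np.float64(26.5), np.float64(26.6)]
idle_hinge side [(array([363., 276.]), 0.93)]
idle_hinge top [(array([330., 144.]), 0.91), (array([328., 152.]), 0.63)]
idle_hinge wrist []
  -> [498.1 217.   69.8] [np.float64(0.8), np.float64(0.9)]
switch_board side [(array([332., 310.]), 0.81)]
switch_board top [(array([311., 170.]), 0.77), (array([298., 243.]), 0.74)]
switch_board wrist []
  -> [459.7 246.4 -13.5] [np.float64(0.4), np.float64(0.4)]
squat_jar side [(array([232., 283.]), 0.66)]
squat_jar top [(array([255., 228.]), 0.78)]
squat_jar wrist []
  -> [329.7 373.    5.3] [np.float64(0.3), np.float64(0.4)]
wooden_mill side [(array([249., 256.]), 0.56)]
wooden_mill top [(array([226., 199.]), 0.63)]
wooden_mill wrist []
  -> [393.6 435.6   1.5] [np.float64(0.0), np.float64(0.0)]
slim_jar side [(array([285., 228.]), 0.59), (array([240., 322.]), 0.56)]
slim_jar top [(array([297., 245.]), 0.76), (array([305., 191.]), 0.2)]
slim_jar wrist []
  -> [344.1 276.3 181.1] [np.float64(23.4), np.float64(29.7)]
live_switch side [(array([298., 294.]), 0.68)]
live_switch top [(array([305., 190.]), 0.63)]
live_switch wrist []
  -> [405.6 266.7  29.8] [np.float64(1.1), np.float64(1.2)]
idle_switch side [(array([362., 297.]), 0.87)]
idle_switch top [(array([329., 153.]), 0.67)]
idle_switch wrist []
  -> [491.  211.1  30.5] [np.float64(1.3), np.float64(1.4)]
```

View pics/a_all.png

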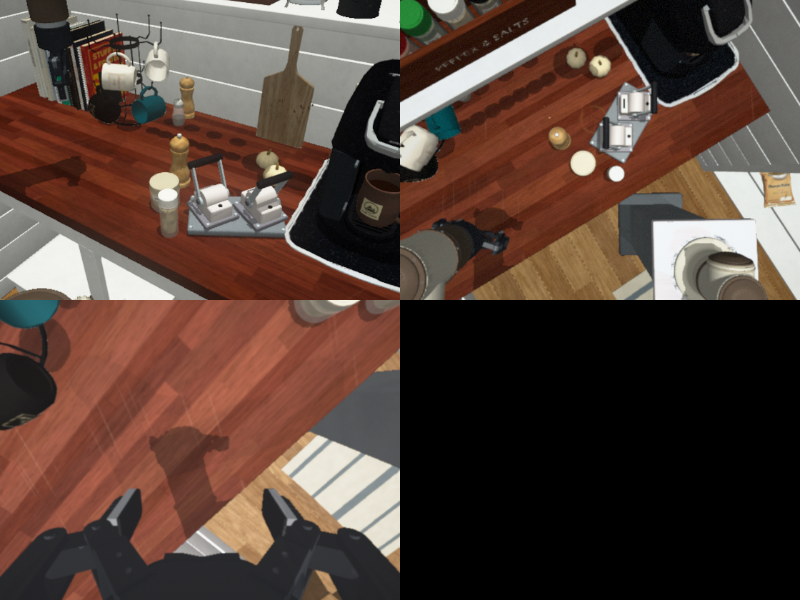

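The side view shows the left lever leaning to the back (grip at about 287,227) and the right one leaning to the front (385,254). The two jars and the mill stand left of the board. The grip estimates don't agree with each other, so I'll zoom in.

```bash
python3 -c "
import cv2,numpy as np
a=cv2.imread('pics/a_side.png')[190:350,190:430];b=cv2.imread('pics/a_top.png')[90:260,220:390]
cv2.imwrite('pics/a_crop.png',np.hstack([cv2.resize(a,(400,267),interpolation=3)[:267], cv2.resize(b,(400,400),interpolation=3)[:267]]) if 0 else np.hstack([cv2.copyMakeBorder(cv2.resize(a,(400,267),interpolation=3),0,133,0,0,0),cv2.resize(b,(400,400),interpolation=3)]))
"
```

```text
(no output)
```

View pics/a_crop.png

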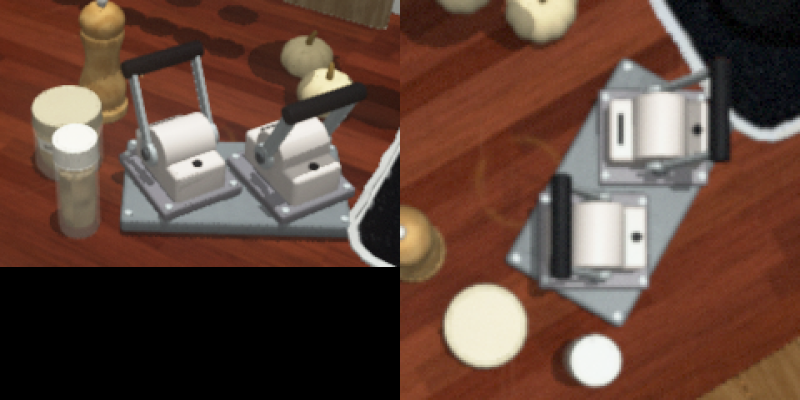

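The crop shows the switches turned relative to the board, with both grip bars running vertically in the top picture. Live bar: side (266,230) to (310,219), top (288,207) to (289,165). Idle bar: side (362,260) to (408,244), top (355,158) to (355,115). I'll triangulate the bar ends.

```bash
python3 - <<'E'
from h import *
np.set_printoptions(precision=2,suppress=True)
C={n:cam(n)[1] for n in ('side','top')}
d={}
for n,a,b in [('liveL',(267,230),(288.5,205)),('liveR',(309,219.5),(289,167)),('idleL',(363,259.5),(355,156.5)),('idleR',(407,245),(355,117))]:
    d[n]=tri([(C['side'],a),(C['top'],b)]);print(n,d[n],atz(C['top'],b,144),np.linalg.norm(proj(C['side'],d[n])-a))
for k in('live','idle'):
    v=d[k+'L']-d[k+'R'];print(k,(d[k+'L']+d[k+'R'])/2,np.linalg.norm(v),np.degrees(np.arctan2(v[1],v[0])))
t=lambda u,v:(220+u/2.353,90+v/2.353)
for n,uv,z in [('livehouse',(604-400,237),67),('idlehouse',(660-400,127),67),('livebackflange L/R',(143,283),34),('livefrontL',(245,287),34),('boardBL',(110,257),22),('boardFL',(218,322),22),('boardBR',(227,60),22),('slimtop',(194,360),110),('squattop',(85,326),75),('mill',(17,240),150),('idleTR',(325,85),34)]:
    print(n,atz(C['top'],t(*uv),z))
print('mm/px',atz(C['top'],(300,180),144)-atz(C['top'],(301,180),144))
r=R.from_quat(arm.read_state()['ee_rot']).as_matrix();print(r)
E
```

```text
liveL [369.07 308.41 146.19] [369.13 308.3 ] 0.039049481225074505
liveR [442.93 305.53 144.25] [441.19 306.36] 0.8294611821149012
idleL [461.16 179.53 141.6 ] [460.59 180.13] 0.07650458975636193
idleR [539.37 176.79 142.23] [537.12 178.23] 0.9148721363407509
live [406.   306.97 145.22] 73.94558556955869 177.7641717391529
idle [500.27 178.16 141.91] 78.26413861320975 177.994154849537
livehouse [403.56 265.26]
idlehouse [500.86 213.96]
livebackflange L/R [365.62 317.62]
livefrontL [361.11 225.25]
boardBL [390.4  346.95]
boardFL [329.97 248.91]
boardBR [573.43 236.18]
slimtop [297.11 279.89]
squattop [326.76 369.96]
mill [394.03 422.63]
idleTR [546.56 147.62]
mm/px [0.01 1.89]
[[ 0.96 -0.29 -0.  ]
 [-0.29 -0.96 -0.  ]
 [ 0.    0.   -1.  ]]
```

```bash
python3 - <<'E'
from h import *
P=cam('top')[1]
for z in (380,420):
    a=atz(P,(42,161),z);b=atz(P,(280,14),z);d=(b-a)/np.linalg.norm(b-a);n=np.array([-d[1],d[0]])
    print(z,a,b,[n@(np.array(q)-a) for q in((179,598),(406,306),(407,240),(500,178),(500,240))])
s=arm.read_state();r=R.from_quat(s['ee_rot']).as_matrix();p=np.array(s['position'])
print(r.T@(np.array([406,306,210])-p), 'yaw y',r[:,1],s['joints'])
E
```

```text
380 [414.84798503 652.89641125] [620.05442579 332.08210184] [np.float64(-228.26064371057322), np.float64(-194.3752700735884), np.float64(-229.09630064321425), np.float64(-184.16042234980617), np.float64(-150.75234356135098)]
420 [407.99969244 633.74134438] [599.61202545 334.17970265] [np.float64(-212.17007042704924), np.float64(-178.28469679006454), np.float64(-213.00572735969038), np.float64(-168.0698490662823), np.float64(-134.66177027782715)]
[301.25515863 215.43151688  21.2975273 ] yaw y [-2.86739644e-01 -9.58008547e-01  1.25281553e-06] [ 1.53859755e+00  3.84740181e-01  7.92900601e-03 -4.60181589e-06
 -1.19398532e+00 -2.58621361e-01]
```

Call:
{"method": "arm_command", "body": {
  "rows": [
    {"grip": 0.5, "linear": [301, 215, 0], "rot": [0, 0, -0.26]},
    {"grip": 0.5, "linear": [301, 215, 0], "rot": [0, 0, -0.26]},
    {"grip": 0.5, "linear": [301, 215, 0], "rot": [0, 0, -0.26]},
    {"grip": 0.5, "linear": [301, 215, 0], "rot": [0, 0, -0.26]},
    {"grip": 0.5, "linear": [301, 215, 0], "rot": [0, 0, -0.26]},
    {"grip": 0.5, "linear": [301, 215, 0], "rot": [0, 0, -0.26]},
    {"grip": 0.5, "linear": [301, 215, 0], "rot": [0, 0, -0.26]},
    {"grip": 0.5, "linear": [301, 215, 0], "rot": [0, 0, -0.26]},
    {"grip": 0.5, "linear": [301, 215, 0], "rot": [0, 0, -0.26]},
    {"grip": 0.5, "linear": [301, 215, 0], "rot": [0, 0, -0.26]}
  ]
}}

```text
clock: 3.05
position: [405.3, 307.4, 231.2]
ee_rot: [1.0, -0.014, -0.0, 0.0]
contact_force: [0.8, -0.0, -0.6]
gripper_width: 42.8
grasp_force: 0.0
```

```bash
python3 m.py b | grep -v -e jar -e mill; python3 -c "
from h import *
s=arm.read_state();r=R.from_quat(s['ee_rot']).as_matrix();print(r,s['contact_force'])"
```

```text
3.05 [405.3 307.4 231.2] [ 1. -0. -0.  0.] 42.829226864659915
live_grip side [(array([284., 226.]), 0.67)]
live_grip top []
live_grip wrist [(array([281., 222.]), 0.92), (array([453.,  92.]), 0.47)]
  -> [401.1 309.1 142.3] [np.float64(0.0), np.float64(0.3)]
idle_grip side [(array([383., 252.]), 0.93)]
idle_grip top []
idle_grip wrist [(array([453.,  91.]), 0.74), (array([332., 145.]), 0.57)]
  -> [498.5 179.2 142.5] [np.float64(0.3), np.float64(2.0)]
live_hinge side [(array([299., 272.]), 0.61)]
live_hinge top []
live_hinge wrist [(array([312., 196.]), 0.94), (array([281., 218.]), 0.24)]
  -> [407.1 273.3  72. ] [np.float64(0.6), np.float64(3.1)]
idle_hinge side [(array([366., 278.]), 0.85)]
idle_hinge top []
idle_hinge wrist [(array([372., 100.]), 0.93)]
  -> [500.7 215.3  65.4] [np.float64(0.2), np.float64(1.0)]
switch_board side [(array([328., 307.]), 0.85)]
switch_board top []
switch_board wrist [(array([333., 143.]), 0.96)]
  -> [451.8 244.1  -0.7] [np.float64(0.5), np.float64(2.3)]
  -> [328.7 367.9   1.6] [np.float64(0.6), np.float64(2.8)]
  -> [393.5 435.9  -1.1] [np.float64(0.3), np.float64(1.0), np.float64(4.2)]
  -> [298.4 278.5   8.5] [np.float64(0.4), np.float64(1.1), np.float64(3.0)]
live_switch side [(array([294., 294.]), 0.67)]
live_switch top []
live_switch wrist [(array([312., 185.]), 0.56)]
  -> [403.  275.   25.7] [np.float64(0.9), np.float64(4.4)]
idle_switch side [(array([362., 297.]), 0.91)]
idle_switch top []
idle_switch wrist [(array([362., 104.]), 0.88)]
  -> [498.1 215.   25.9] [np.float64(0.1), np.float64(0.5)]
[[ 9.99525185e-01 -3.08123900e-02 -3.53663688e-05]
 [-3.08123887e-02 -9.99525185e-01  3.48983029e-05]
 [-3.64248765e-05 -3.37920104e-05 -9.99999999e-01]] [ 0.20707705 -0.11179274 -0.44773424]
```

View pics/b_wrist.png

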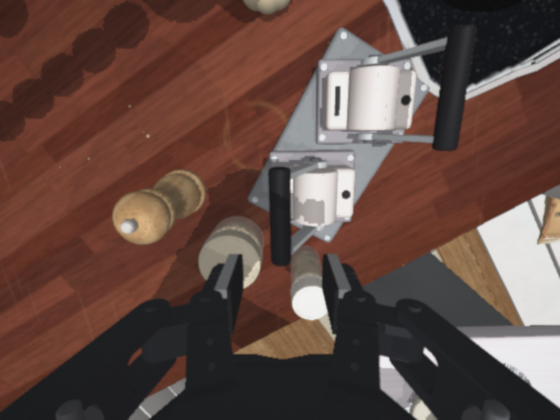

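The wrist view shows the live bar upright in the image at about (281,218), centred between the fingers. I'll straddle it, sweep it to the front, then lift.

Call:
{"method": "arm_command", "body": {
  "rows": [
    {"grip": 0.5, "linear": [-1, 0, 50], "rot": [0, 0, 0]},
    {"grip": 0.5, "linear": [-1, 0, 100], "rot": [0, 0, 0]},
    {"grip": 0.5, "linear": [-1, 0, 111], "rot": [0, 0, 0]},
    {"grip": 0.5, "linear": [-1, 0, 111], "rot": [0, 0, 0]},
    {"grip": 0.5, "linear": [-1, 15, 111], "rot": [0, 0, 0]},
    {"grip": 0.5, "linear": [-1, 35, 111], "rot": [0, 0, 0]},
    {"grip": 0.5, "linear": [-1, 55, 111], "rot": [0, 0, 0]},
    {"grip": 0.5, "linear": [-1, 70, 111], "rot": [0, 0, 0]},
    {"grip": 0.5, "linear": [-1, 70, 111], "rot": [0, 0, 0]},
    {"grip": 0.5, "linear": [-1, 70, 111], "rot": [0, 0, 0]}
  ]
}}

```text
clock: 5.95
position: [402.8, 236.3, 120.3]
ee_rot: [1.0, -0.016, -0.0, 0.0]
contact_force: [-0.6, 0.9, 0.1]
gripper_width: 42.7
grasp_force: 0.0
```

```bash
python3 m.py c | grep -e live_grip -A3; python3 -c "
import cv2,numpy as np
a=[cv2.imread(f'pics/c_{n}.png') for n in ('side','wrist')]
cv2.imwrite('pics/c2.png',cv2.resize(np.hstack(a),(800,300)))"
```

```text
live_grip side [(array([296., 274.]), 0.71), (array([309., 251.]), 0.58)]
live_grip top []
live_grip wrist [(array([288., 290.]), 0.81)]
  -> [380.5 233.9 107. ] [np.float64(0.1), np.float64(0.7)]
idle_grip side [(array([384., 252.]), 0.58)]
idle_grip top [(array([356., 135.]), 0.74)]
```

View pics/c2.png

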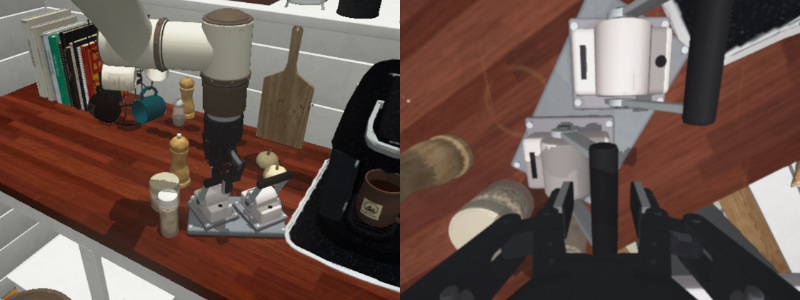

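The wrist view shows the live bar now on the front side, free between the pads at about (603,200) in the composite. Lifting and going over to the idle lever.

Call:
{"method": "arm_command", "body": {
  "rows": [
    {"grip": 0.5, "linear": [0, 0, -50], "rot": [0, 0, 0]},
    {"grip": 0.5, "linear": [0, 0, -90], "rot": [0, 0, 0]},
    {"grip": 0.5, "linear": [50, 28, -105], "rot": [0, 0, 0]},
    {"grip": 0.5, "linear": [98, 54, -105], "rot": [0, 0, 0]},
    {"grip": 0.5, "linear": [98, 54, -105], "rot": [0, 0, 0]},
    {"grip": 0.5, "linear": [98, 54, -105], "rot": [0, 0, 0]},
    {"grip": 0.5, "linear": [98, 54, -105], "rot": [0, 0, 0]}
  ]
}}

```text
clock: 8.48
position: [498.2, 179.9, 225.3]
ee_rot: [1.0, -0.015, -0.0, 0.0]
contact_force: [-0.5, 0.3, -0.6]
gripper_width: 42.9
grasp_force: 0.0
```

```bash
python3 m.py d | grep -e _grip -A3
```

```text
live_grip side [(array([310., 250.]), 0.95)]
live_grip top []
live_grip wrist []
idle_grip side [(array([238., 322.]), 0.75), (array([383., 250.]), 0.67)]
idle_grip top []
idle_grip wrist [(array([285., 220.]), 0.65), (array([249., 194.]), 0.34)]
  -> [350.4 296.7 -46.7] [np.float64(24.1), np.float64(88.6)]
live_hinge side [(array([298., 273.]), 0.74), (array([307., 252.]), 0.4)]
live_hinge top []
```

View pics/d_wrist.png

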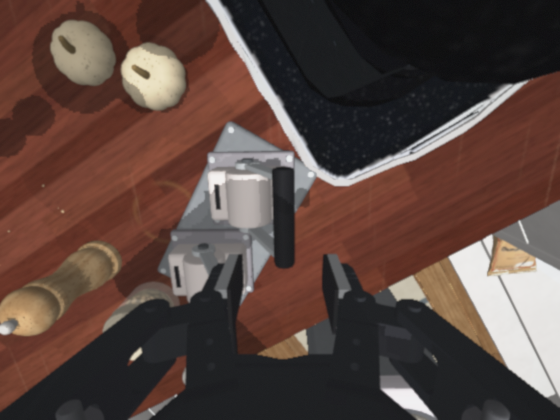

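The wrist view shows the idle bar centred between the fingers at about (284,218). Descending and sweeping it to the back.

Call:
{"method": "arm_command", "body": {
  "rows": [
    {"grip": 0.5, "linear": [1, 0, 50], "rot": [0, 0, 0]},
    {"grip": 0.5, "linear": [1, 0, 95], "rot": [0, 0, 0]},
    {"grip": 0.5, "linear": [1, 0, 105], "rot": [0, 0, 0]},
    {"grip": 0.5, "linear": [1, 0, 105], "rot": [0, 0, 0]},
    {"grip": 0.5, "linear": [1, -15, 105], "rot": [0, 0, 0]},
    {"grip": 0.5, "linear": [1, -35, 105], "rot": [0, 0, 0]},
    {"grip": 0.5, "linear": [1, -55, 105], "rot": [0, 0, 0]},
    {"grip": 0.5, "linear": [1, -71, 105], "rot": [0, 0, 0]},
    {"grip": 0.5, "linear": [1, -71, 105], "rot": [0, 0, 0]},
    {"grip": 0.5, "linear": [1, -71, 105], "rot": [0, 0, 0]}
  ]
}}

```text
clock: 11.38
position: [502.0, 250.6, 120.2]
ee_rot: [1.0, -0.015, -0.0, 0.0]
contact_force: [-0.0, 0.2, 0.5]
gripper_width: 42.8
grasp_force: 0.0
```

Call:
{"method": "arm_command", "body": {
  "rows": [
    {"grip": 0.5, "linear": [0, 0, -50], "rot": [0, 0, 0]},
    {"grip": 0.5, "linear": [0, 0, -95], "rot": [0, 0, 0]},
    {"grip": 0.5, "linear": [-50, 0, -110], "rot": [0, 0, 0]},
    {"grip": 0.5, "linear": [-100, 20, -110], "rot": [0, 0, 0]},
    {"grip": 0.5, "linear": [-130, 30, -110], "rot": [0, 0, 0]},
    {"grip": 0.5, "linear": [-130, 30, -110], "rot": [0, 0, 0]},
    {"grip": 0.5, "linear": [-130, 30, -110], "rot": [0, 0, 0]}
  ]
}}

```text
clock: 12.25
position: [371.9, 224.6, 230.6]
ee_rot: [1.0, -0.016, 0.0, -0.0]
contact_force: [0.2, 0.2, -0.1]
gripper_width: 42.7
grasp_force: 0.0
```

```bash
python3 m.py e | grep -e grip -e jar -e mill -e '->'; python3 -c "
import cv2,numpy as np
a=[cv2.imread(f'pics/e_{n}.png') for n in ('side','wrist')]
a[0]=cv2.resize(a[0][140:350,170:450],(560,420))
cv2.imwrite('pics/e2.png',cv2.resize(np.hstack(a),(800,300)))"
```

```text
live_grip side [(array([311., 249.]), 0.73)]
live_grip top [(array([325., 187.]), 0.62), (array([224., 196.]), 0.48)]
live_grip wrist [(array([268., 182.]), 0.76), (array([117., 169.]), 0.45)]
  -> [404.1 237.2 142.5] [np.float64(1.3), np.float64(1.4), np.float64(3.1)]
idle_grip side [(array([357., 227.]), 0.55)]
idle_grip top [(array([318., 139.]), 0.56)]
idle_grip wrist [(array([238.,  46.]), 0.57), (array([180., 216.]), 0.31)]
  -> [498.6 250.  144.5] [np.float64(1.1), np.float64(1.7), np.float64(4.1)]
  -> [431.3 246.   99.8] [np.float64(23.7), np.float64(28.4), np.float64(34.8)]
  -> [502.9 216.8  63.8] [np.float64(1.2), np.float64(1.6), np.float64(2.3)]
  -> [455.2 241.3  -1.8] [np.float64(1.9), np.float64(2.2), np.float64(3.2)]
squat_jar side [(array([233., 286.]), 0.71)]
squat_jar top [(array([256., 228.]), 0.9), (array([303., 192.]), 0.66)]
squat_jar wrist [(array([181., 215.]), 0.9)]
  -> [330.4 369.8  -0.6] [np.float64(0.5), np.float64(0.7), np.float64(4.0)]
wooden_mill side [(array([250., 259.]), 0.98), (array([366., 274.]), 0.32)]
wooden_mill top [(array([227., 196.]), 0.57)]
wooden_mill wrist [(array([116., 167.]), 0.92)]
  -> [399.1 437.   -7.4] [np.float64(1.2), np.float64(1.7), np.float64(4.1)]
slim_jar side [(array([240., 324.]), 0.7)]
slim_jar top [(array([298., 243.]), 0.57)]
slim_jar wrist [(array([244., 239.]), 0.61)]
  -> [298.3 277.9   2.7] [np.float64(1.9), np.float64(1.5), np.float64(2.3)]
  -> [406.  268.7  30.1] [np.float64(0.5), np.float64(0.8), np.float64(3.1)]
  -> [498.  213.8  24.5] [np.float64(0.2), np.float64(0.3), np.float64(0.5)]
```

View pics/e2.png

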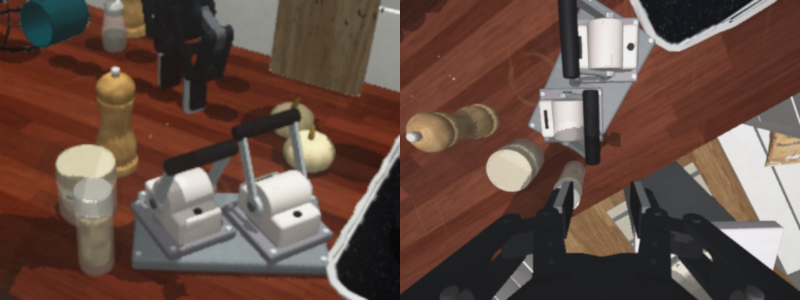

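The pictures show the live lever at the front stop (y≈237, hinge≈270) and the idle lever at the back stop (y≈250, hinge≈215). The jars and mill have not moved and the gripper is clear.

```bash
python3 -c "
from bench import job
print(job.job_done())"
```

```text
the job is handed in; nothing more can be done
None
```

The live lever was thrown fully off first, then the other lever fully on; both jars and the mill stayed where they were, and the job was handed in after about 12 s of robot time.

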